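Slide the domino box home into its lane

TASK

Put the plastic box of yellow dominoes away: without lifting or tipping it, push it with the fingers down the one empty lane of the storage board (the lane with the yellow mark on its floor) until it is fully home against the back stop. The blue guide rails are freshly painted, so neither the box nor the robot may touch any of them; where the box stands off-centre or askew in front of the lane, nudge it straight first. Leave the red and blue cube boxes, the peg board and the cube tower where they are.

Things in the scene. Friction and masses are not known exactly. Their poses are not given: they have to be found in the camera images.
- rack: Fixed white laminated board on the table, 340 x 420 x 15 mm. Origin: centre of its underside. x points down the lanes, from the bare landing to the back stop; y left. Three lanes 104 mm wide, centre lines at y = 116, 0, -116 mm; rail tips at x = 18 mm, the stop's inner face at x = 158 mm. The stop is a brown bar 12 mm thick, top 50 mm above the table.
- rail_1: Blue painted wooden guide rail on the storage board, 140 (x) x 12 (y) x 20 mm high, so its top is 35 mm above the table; half-round tip at the mouth end. Number 1 of 4, counted from the left (+y) edge. Origin: centre of its underside, on the board; x runs along the lane towards the stop. Not to be touched.
- rail_2: Blue painted wooden guide rail on the storage board, 140 (x) x 12 (y) x 20 mm high, so its top is 35 mm above the table; half-round tip at the mouth end. Number 2 of 4, counted from the left (+y) edge. Origin: centre of its underside, on the board; x runs along the lane towards the stop. Not to be touched.
- rail_3: Blue painted wooden guide rail on the storage board, 140 (x) x 12 (y) x 20 mm high, so its top is 35 mm above the table; half-round tip at the mouth end. Number 3 of 4, counted from the left (+y) edge. Origin: centre of its underside, on the board; x runs along the lane towards the stop. Not to be touched.
- rail_4: Blue painted wooden guide rail on the storage board, 140 (x) x 12 (y) x 20 mm high, so its top is 35 mm above the table; half-round tip at the mouth end. Number 4 of 4, counted from the left (+y) edge. Origin: centre of its underside, on the board; x runs along the lane towards the stop. Not to be touched.
- mark: Flat yellow mark, 100 x 88 mm, on the floor of the empty lane, where the domino box belongs. Origin: its centre, 15 mm above the table, on the lane's centre line, 51 mm from the stop's inner face (where the box's origin is when home with 1 mm to spare). x points down the lane to the stop. Which lane is empty varies.
- domino_box: Open straight-sided pale blue plastic box packed to the brim with yellow dominoes: 100 (x) x 88 (y) x 60 mm high, 0.3 to 0.65 kg, loose. Origin: centre of its underside. Starts on the landing before the empty lane, 165 to 180 mm short of the mark, up to 35 mm to either side, turned up to 0.3 rad. Centred in the lane it has 8 mm to each rail.
- red_box: Wooden box of red linking cubes, 100 x 88 x 60 mm high, 0.5 kg, loose, standing home in another lane. Origin: centre of its underside. Not to be moved.
- blue_box: Wooden box of blue linking cubes, 100 x 88 x 60 mm high, 0.5 kg, loose, standing home in another lane. Origin: centre of its underside. Not to be moved.
- geoboard: Square wooden peg board with 25 short steel pins, 150 x 150 x 31 mm high with its pins, loose on the table beside the storage board. Origin: centre of its underside. Not to be moved.
- cube_tower: Upright tower of four red and blue linking cubes, 20 x 20 x 84 mm high, 0.04 kg, loose on the table beside the storage board, easily knocked over. Origin: centre of its underside. Not to be moved.
Things that resemble listed ones, but are neither listed nor needed, are in the scene too. What is meant by the domino_box is not green or pink, and is the smaller of those in its own colour.

How it is judged:
On the way:
1. the fingers push the box along inside the empty lane, between its two rails (x of domino_box in the frame of mark between -0.11 and -0.015 m and contact force between the fingers and domino_box above 0.1 N and y of domino_box in the frame of mark between -0.008 and 0.008 m), for 0.05 s.
At the end, for the whole second after the job is handed in: The domino box stands flat and at rest in the empty lane, at most 5 mm from the back stop, square to the lane within 0.06 rad and clear of both rails; the other boxes, the peg board and the tower are within 8 mm of where they were (x of domino_box in the frame of mark above -0.004 m and y of domino_box in the frame of mark between -0.008 and 0.008 m and angle between the x axis of domino_box and the x axis of mark, either way round below 0.06 rad and z of domino_box in the frame of mark below 0.003 m and angle between domino_box's own z axis and vertical below 0.05 rad and linear speed of domino_box below 0.01 m/s and distance of each of red_box, blue_box, geoboard, cube_tower from where it was at the start of the episode below 0.008 m and angle between cube_tower's own z axis and vertical below 0.1 rad); the robot touches nothing.
It fails at once if the domino box touches a guide rail (contact force between domino_box and rail_1 above 0.2 N or contact force between domino_box and rail_2 above 0.2 N or contact force between domino_box and rail_3 above 0.2 N or contact force between domino_box and rail_4 above 0.2 N).
It fails at once if the robot touches a guide rail (contact force between any of the arm, the fingers and rail_1 above 0.2 N or contact force between any of the arm, the fingers and rail_2 above 0.2 N or contact force between any of the arm, the fingers and rail_3 above 0.2 N or contact force between any of the arm, the fingers and rail_4 above 0.2 N).
It fails at once if the domino box is lifted or tipped (z of domino_box in the frame of rack above 0.021 m or angle between domino_box's own z axis and vertical above 0.12 rad).
It fails at once if a bystander is moved or knocked over (distance of any of red_box, blue_box, geoboard, cube_tower from where it was at the start of the episode above 0.008 m or angle between cube_tower's own z axis and vertical above 0.2 rad).
It also fails if it takes over 72 s, if anything falls off the work surface, if the arm or the gripper's body presses on something with over 40 N, if the wrist force passes 120 N, or if a joint passes its speed limit or range.

ROBOT

A 7-joint arm with a two-finger parallel gripper is mounted at the origin on the work surface. World frame = base frame: x ahead of the robot, y to its left, z up, the work surface at z = 0. Lengths are in m, angles in rad, forces in N, time in s.
With the tool pointing down it reaches from about 0.4 to 0.85 m from the base axis. Payload 6.9 kg.
Tool frame: the origin (TCP) lies midway between the tips of the shut fingers; the grasp point (between the pads) lies behind it (ctrl.pinch_z is the z of the grasp point in the tool frame, in m); z points along the fingers, y is the direction in which the jaws open and shut (so a half turn about z gives the same grasp; the last joint's range is limited). The gripper opens to 85 mm and grips with 20 to 120 N. Pads are 22 mm wide; open, the fingers measure 114 mm over their backs; the gripper's body (76 mm by 85 mm) begins 54 mm behind the grasp point. The pads swing forward as they close: fully open they stand 13 mm farther back than shut.
Start: joints at [-1.216, 0.507, -0.238, 1.5, 0.126, 1.149, -0.155], TCP at [0.155, 0.606, 0.231] pointing down, gripper open.
Joint ranges: [-3.08, 3.08], [-0.24, 2.05], [-1.43, 1.35], [0, 2.5], [-1.52, 4.66], [0.17, 1.96], [-2.89, 2.89]. Speed limits (rad/s): [2.39, 2.39, 3.14, 3.14, 3.14, 3.14, 3.14].

INTERFACE

Orientations are given as a unit quaternion [w, x, y, z].
In Python, from station import ctrl, get_state, vision, ticket, models gives the robot as it stands. Calls block until the motion is done:
- ctrl.movep(position, orientation): joint-space move of the TCP to a pose.
- ctrl.movel(position, frame=None, max_speed=0.15): straight line of the TCP; frame=None keeps the orientation; max_speed is the mean speed in m/s.
- ctrl.set_joints(angles): joint-space move.
- ctrl.ungrasp() and ctrl.close_gripper(force=None): open the fingers fully, or close them until they stop; force is the grip in N (None keeps the last).
- ctrl.pause(seconds).
- ctrl.ik(position, orientation): joint angles nearest the present ones, or None.
- get_state(): the state.
- vision.grab_frame(name): name is "scene" or "top"; returns (picture, depth): 480x640x3 uint8, blue, green, red; 480x640 float32, m along the optical axis (not along the pixel's ray), 0 where there is no reading.
- vision.camera_info(name): a dict with "mtx" (3x3 intrinsics, pixels), "dist_coeffs" ([k1, k2, p1, p2, k3] as OpenCV has them; the pictures are not rectified), "R" (3x3) and "t" (3): a world point X has camera coordinates R X + t. Camera axes: x right, y down, z forward; pixel columns grow to the right and rows downward; lengths in m; the calibration is good to about 2 mm. A picture is of the moment at which its call begins. camera_info takes no time and is no camera call.
A pose or a line that the arm cannot do raises ctrl.Unreachable and nothing moves.
- ticket.close_job(): hands the job in, once; it reports no verdict.
Trained networks look in the newest picture that a camera, given by its name, has taken for a name from the list of things; names that differ only in an ending like _2 or _b are one class to them, and where a whole thing is asked for, a point or a joint stands for the part that bears it (a point fixed in the world has none). Each returns a list of dicts, best first, with "p" (0 to 1); they miss things now and then, are a little off and sometimes report something else, mostly with a low value. They report only what shows in the picture. A call takes as long as a camera call. They do not tell look-alikes from the thing itself.
- models.recognise(camera, target): "point" ([column, row] in pixels, amid what is visible of it).
- models.masks_of(camera, target): "mask" (480x640 bool, what is visible of it) and "point" ([column, row] in pixels, amid what is visible of it).
The state is a dict: "time": time; "qpos": joint angles; "qd": joint speeds; "tau": joint torques, N m; "tcp_pos": TCP position; "eef_rot": TCP orientation; "contact_force": force on the tool from outside, world axes, zero at the start; "wrist_torque": the same for the moment, N m; "width": finger opening in m.
Only numpy, scipy, OpenCV 4.12 (cv2) and the standard library are available. Lean on these libraries where they do the work, as an engineer would, in place of code of your own. Each camera call takes 0.05 s, during which the arm holds its last target.

## Working session

There is one attempt and no reset: what is moved stays moved. The work goes in short steps, each a Python script; the robot and the scene stay as the last script left them, time stands still between calls to the robot, and variables do not carry over. Pictures are saved under pics/ and viewed, and the job is handed in when it is done.

```bash
ls; mkdir -p pics
python3 - <<'E'
from station import ctrl,get_state,vision,models
import cv2,numpy as np
for n in("scene","top"):
    p,d=vision.grab_frame(n); cv2.imwrite(f"pics/{n}0.png",p); np.save(f"pics/{n}0.npy",d)
    i=vision.camera_info(n); print(n,{k:np.round(v,4).tolist() for k,v in i.items()})
    for t in["domino_box","mark","red_box","blue_box","rack","cube_tower","geoboard","rail_1"]:
        print(t,[(np.round(r["point"]).tolist(),round(r["p"],2)) for r in models.recognise(n,t)])
s=get_state();print(s["time"],s["tcp_pos"],s["eef_rot"],s["contact_force"],ctrl.pinch_z,s["width"])
E
```

```text
pics
scene {'mtx': [[495.7003, 0.0, 323.6851], [0.0, 495.7003, 246.0294], [0.0, 0.0, 1.0]], 'dist_coeffs': [-0.024, 0.0, 0.0, 0.0, 0.0], 'R': [[-0.6966, 0.7172, 0.0178], [0.4602, 0.4657, -0.7559], [-0.5504, -0.5184, -0.6545]], 't': [0.3873, -0.1574, 1.5019]}
domino_box [([268.0, 152.0], 0.94), ([188.0, 233.0], 0.85), ([289.0, 224.0], 0.77), ([341.0, 191.0], 0.68)]
mark [([241.0, 264.0], 0.96)]
red_box [([310.0, 309.0], 0.81)]
blue_box [([272.0, 280.0], 0.82)]
rack [([325.0, 278.0], 0.57)]
cube_tower [([434.0, 324.0], 0.86), ([248.0, 210.0], 0.55)]
geoboard [([250.0, 210.0], 0.9)]
rail_1 [([334.0, 327.0], 0.65), ([235.0, 248.0], 0.63)]
top {'mtx': [[529.7274, 0.0, 322.2202], [0.0, 529.7274, 236.1677], [0.0, 0.0, 1.0]], 'dist_coeffs': [-0.0215, 0.0, 0.0, 0.0, 0.0], 'R': [[0.0119, -0.9998, 0.016], [-0.9982, -0.0128, -0.0584], [0.0586, -0.0152, -0.9982]], 't': [-0.0557, 0.5013, 1.2771]}
domino_box [([518.0, 331.0], 0.97), ([392.0, 340.0], 0.81), ([455.0, 168.0], 0.78), ([388.0, 242.0], 0.55)]
mark [([374.0, 172.0], 0.78)]
red_box [([277.0, 174.0], 0.78)]
blue_box [([330.0, 173.0], 0.74)]
rack [([315.0, 224.0], 0.85)]
cube_tower [([386.0, 241.0], 0.73), ([186.0, 233.0], 0.66)]
geoboard [([447.0, 249.0], 0.78)]
rail_1 [([303.0, 176.0], 0.66), ([351.0, 183.0], 0.54), ([395.0, 178.0], 0.53)]
0.9 [0.15452967 0.60556245 0.23127058] [-1.03011041e-05  1.24597879e-01  9.92207321e-01 -3.52520957e-05] [ 1.09952251  0.28697532 -0.16261044] -0.0187 0.08528680868825168
```

View pics/scene0.png

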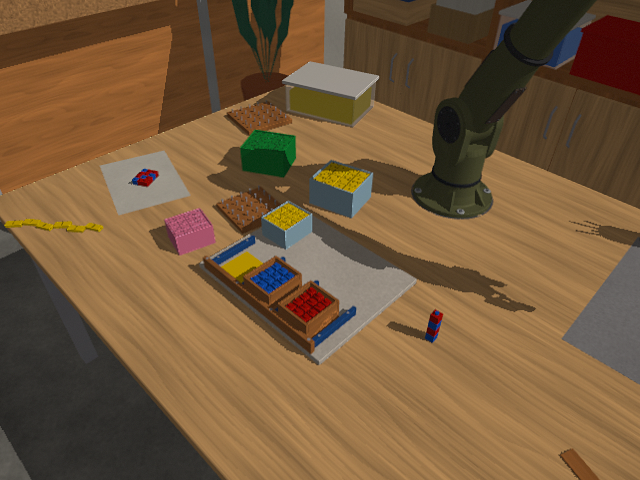

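View pics/top0.png

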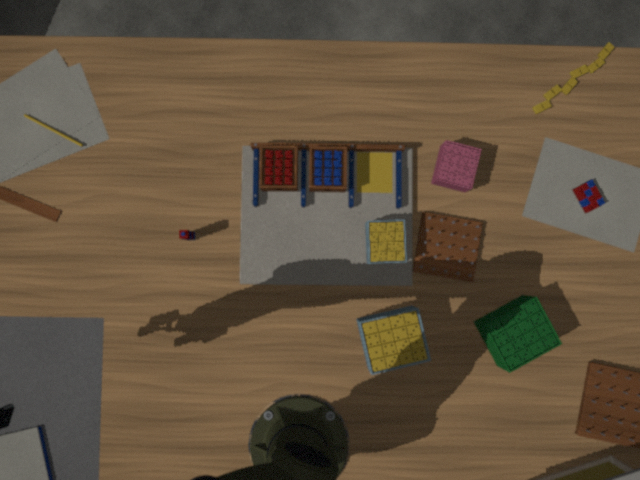

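Candidates for the domino box, by pixel in the top and scene pictures:
- Small pale blue box with yellow: top (388,241), scene (289,224).
- Larger pale blue box with yellow: top (392,340), scene (341,191).
- Green box: top (518,331), scene (268,152).
- Pink box: top (455,168), scene (188,233).

By the description I choose the small yellow one standing on the board. The empty lane is the rightmost one, with its mark at top (376,172). Next I take a close crop and measure.

```bash
cat > h.py <<'E'
import cv2,numpy as np
from station import ctrl,get_state,vision,models,ticket
def cloud(n,d):
    i=vision.camera_info(n);K=np.array(i["mtx"]);D=np.array(i["dist_coeffs"])
    v,u=np.mgrid[:480,:640]
    uv=np.stack([u,v],-1).reshape(-1,1,2).astype(np.float64)
    xy=cv2.undistortPoints(uv,K,D).reshape(480,640,2)
    P=np.dstack([xy*d[...,None],d[...,None]])
    W=(P-np.array(i["t"]))@np.array(i["R"]); W[d==0]=np.nan
    return W
def onplane(n,uv,z):
    i=vision.camera_info(n);K=np.array(i["mtx"]);D=np.array(i["dist_coeffs"]);R=np.array(i["R"]);t=np.array(i["t"])
    xy=cv2.undistortPoints(np.array(uv,float).reshape(-1,1,2),K,D).reshape(-1,2)
    r=np.c_[xy,np.ones(len(xy))]@R; c=-R.T@t
    return c+r*((z-c[2])/r[:,2])[:,None]
E
python3 - <<'E'
from h import *
for n in("scene","top"):
    p=cv2.imread(f"pics/{n}0.png");d=np.load(f"pics/{n}0.npy")
    W=cloud(n,d);np.save(f"pics/W{n}.npy",W)
    c=p[130:300,230:500] if n=="top" else p[170:370,180:450]
    cv2.imwrite(f"pics/{n}crop.png",cv2.resize(c,None,fx=2.9,fy=2.9,interpolation=cv2.INTER_CUBIC))
W=np.load("pics/Wtop.npy")
for nm,(u,v) in dict(box=(388,241),big=(392,340),mark=(376,172),red=(279,168),blue=(329,168),board=(300,240),table=(200,300),geo=(450,245),railR=(400,180),stop=(375,147),rail3=(351,185)).items():
    print(nm,np.round(np.nanmedian(W[v-2:v+3,u-2:u+3].reshape(-1,3),0),4))
hsv=cv2.cvtColor(cv2.imread("pics/top0.png"),cv2.COLOR_BGR2HSV)
E
```

```text
box [ 0.4892 -0.2021  0.0726]
big [ 0.2611 -0.2114  0.0818]
mark [ 0.6619 -0.1801  0.0152]
red [0.6586 0.055  0.0669]
blue [ 0.6624 -0.0627  0.0677]
board [0.4919 0.0046 0.0156]
table [0.3428 0.2476 0.0011]
geo [ 0.4843 -0.3621  0.0169]
railR [ 0.6399 -0.2361  0.0346]
stop [ 0.7154 -0.173   0.0507]
rail3 [ 0.6255 -0.1173  0.0356]
```

View pics/topcrop.png

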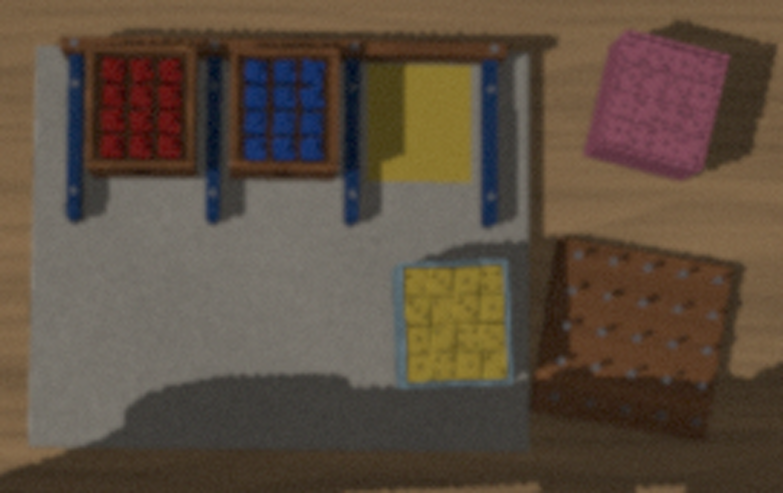

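View pics/scenecrop.png

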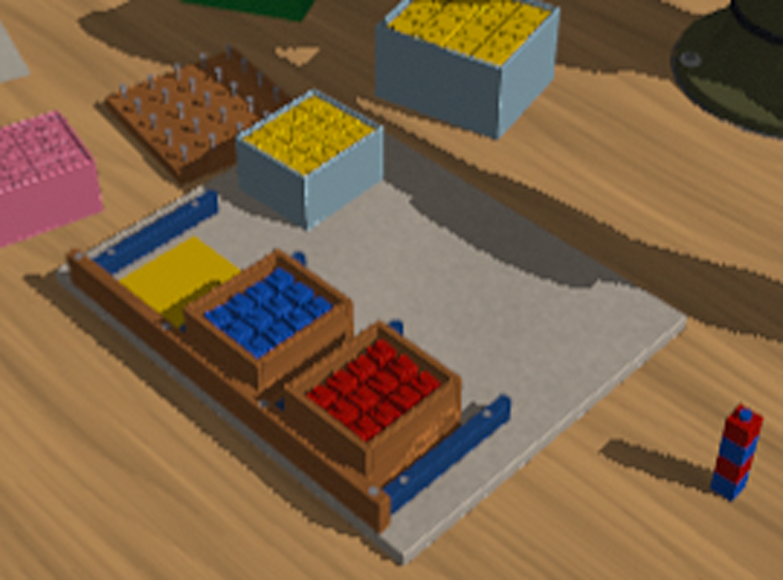

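The crop confirms the choice: the small pale blue box of yellow dominoes stands on the board. It sits right (−y) of the lane and is only slightly turned. In the top picture the geoboard is just to its right, around (447,249). Now I measure the lane frame and the box precisely, from both views.

```bash
cat >> h.py <<'E'
def blobs(n,p,W):
    hsv=cv2.cvtColor(p,cv2.COLOR_BGR2HSV); return hsv
def boxpose(n,p,d,guess,zt=0.075,r=0.09):
    """fit rectangle of the box top (rim) from height band in cloud, near guess"""
    W=cloud(n,d)
    m=(np.abs(W[...,2]-(zt-0.002))<0.008)&(np.hypot(W[...,0]-guess[0],W[...,1]-guess[1])<r)
    m=m.astype(np.uint8); m=cv2.morphologyEx(m,cv2.MORPH_OPEN,np.ones((3,3)))
    k,l,st,_=cv2.connectedComponentsWithStats(m)
    b=1+np.argmax(st[1:,4]); m=(l==b)
    vu=np.argwhere(m); pts=onplane(n,vu[:,::-1],zt)[:,:2]
    (c,s,a)=cv2.minAreaRect((pts*1000).astype(np.float32))
    if s[0]<s[1]: a-=90; s=s[::-1]
    a=(a+90)%180-90
    return np.array(c)/1000,s,np.radians(a),np.median(W[m][:,2]),m,pts
E
python3 - <<'E'
from h import *
for n in("scene","top"):
    p=cv2.imread(f"pics/{n}0.png");d=np.load(f"pics/{n}0.npy");W=cloud(n,d)
    c,s,a,z,m,pts=boxpose(n,p,d,(0.489,-0.202))
    print(n,"box",np.round(c,4),np.round(s,1),"yaw",round(a,4),"z",round(z,4),"centroid",pts.mean(0).round(4))
    hsv=cv2.cvtColor(p,cv2.COLOR_BGR2HSV)
    # rails: blue pixels at height ~35mm
    inb=(np.abs(W[...,0]-0.64)<.1)&(W[...,1]>-0.27)&(W[...,1]<0.15)
    br=(hsv[...,0]>100)&(hsv[...,0]<130)&(hsv[...,1]>100)&inb&(np.abs(W[...,2]-.035)<.006)
    k,l,st,ce=cv2.connectedComponentsWithStats(br.astype(np.uint8))
    for j in range(1,k):
        if st[j,4]>60:
            q=onplane(n,np.argwhere(l==j)[:,::-1],.035)[:,:2]
            (cc,ss,aa)=cv2.minAreaRect((q*1000).astype(np.float32)); vx,vy,x0,y0=cv2.fitLine(q.astype(np.float32),cv2.DIST_L2,0,.001,.001).ravel()
            print(" rail",st[j,4],np.round(cc,1),np.round(ss,1),"dir",round(float(np.arctan(vy/vx)),4))
    ym=(hsv[...,0]>20)&(hsv[...,0]<35)&(hsv[...,1]>100)&inb&(W[...,2]<.022)&(W[...,0]>.58)
    q=onplane(n,np.argwhere(cv2.morphologyEx(ym.astype(np.uint8),cv2.MORPH_OPEN,np.ones((3,3)))>0)[:,::-1],.015)[:,:2]
    (cc,ss,aa)=cv2.minAreaRect((q*1000).astype(np.float32)); print(" mark",np.round(cc,1),np.round(ss,1),aa)
    # board top
    bd=(np.abs(W[...,2]-.0155)<.004)&(hsv[...,1]<60)&(W[...,0]>.35)&(W[...,0]<.78)&(W[...,1]>-.27)&(W[...,1]<.2)
    bd=cv2.morphologyEx(bd.astype(np.uint8),cv2.MORPH_OPEN,np.ones((3,3)))
    q=onplane(n,np.argwhere(bd>0)[:,::-1],.015)[:,:2]
    (cc,ss,aa)=cv2.minAreaRect((q*1000).astype(np.float32)); print(" board",np.round(cc,1),np.round(ss,1),aa)
    # geoboard extents
    g=models.masks_of(n,"geoboard")
    for r in g[:2]:
        q=W[r["mask"]];q=q[~np.isnan(q[:,0])];print(" geo",r["p"],np.percentile(q,[2,50,98],axis=0).round(3).tolist())
E
```

```text
scene box [ 0.4982 -0.193 ] [108.   95.8] yaw 0.0384 z 0.072 centroid [ 0.4991 -0.1927]
 rail 206 [ 643.1 -228.2] [ 18.  127.7] dir 0.0014
 rail 292 [642.4 117.2] [131.7  15.6] dir 0.0045
 mark [ 655.7 -180.8] [83.5 78. ] 0.9229372143745422
 board [559.8 -56.6] [340.2 418.3] 0.13490736484527588
 geo 0.6 [[0.416, -0.43, 0.004], [0.505, -0.357, 0.015], [0.566, -0.289, 0.03]]
top box [ 0.4882 -0.199 ] [99.7 89.3] yaw 0.0503 z 0.0735 centroid [ 0.4885 -0.1995]
 rail 205 [ 643.4 -233.7] [134.6   9.7] dir 0.0048
 rail 175 [629.7 114.6] [111.9   9.6] dir 0.0174
 rail 125 [642.2  -1. ] [80.5  9.6] dir 0.0102
 rail 123 [ 643.9 -117.1] [85.5  9.7] dir 0.0132
 mark [ 662.  -175.2] [100.   84.1] 0.44373735785484314
 board [553.3 -60. ] [335.1 421.6] 0.6435003280639648
 geo 0.9 [[0.404, -0.431, 0.004], [0.479, -0.356, 0.017], [0.555, -0.281, 0.032]]
```

```bash
cat >> h.py <<'E'
def q(phi): return [0,float(np.cos(phi/2)),float(np.sin(phi/2)),0]
YAW=0.008; M=np.array([.662,-.1754])
ex=np.array([np.cos(YAW),np.sin(YAW)]); ey=np.array([-ex[1],ex[0]])
def L2W(x,y,z): return [*(M+x*ex+y*ey),z]   # mark frame -> world
def W2L(p): e=np.array(p[:2])-M; return e@ex,e@ey
E
python3 - <<'E'
from h import *
print("box in mark frame",W2L((.4882,-.199)),.0503-YAW)
x,_=W2L((.4882,-.199))
for nm,P in dict(side=L2W(x,-.11,.2),sidelow=L2W(x,-.105,.045),sideend=L2W(x,-.055,.045),rear=L2W(-.27,0,.2),rearlow=L2W(-.26,0,.045),home=L2W(-.06,0,.045)).items():
  for ph in(0,90,180,-90):
    j=ctrl.ik(P,q(np.radians(ph)+YAW)); print(nm,np.round(P,3),ph,None if j is None else np.round(j,2))
print(get_state()["time"])
E
```

```text
box in mark frame (np.float64(-0.1739832364158016), np.float64(-0.02220885963491361)) 0.0423
side [ 0.489 -0.287  0.2  ] 0 [-0.1   0.63  1.01  1.71 -0.58  1.13 -0.49]
side [ 0.489 -0.287  0.2  ] 90 [-0.06  0.58  0.9   1.71 -0.51  1.1   1.01]
side [ 0.489 -0.287  0.2  ] 180 [ 0.05  0.52  0.69  1.71 -0.38  1.05  2.45]
side [ 0.489 -0.287  0.2  ] -90 [-0.15  0.69  1.15  1.71 -0.68  1.19 -1.95]
sidelow [ 0.489 -0.282  0.045] 0 [ 0.1   0.71  0.62  1.89 -0.6   0.73 -0.49]
sidelow [ 0.489 -0.282  0.045] 90 [ 0.17  0.68  0.5   1.89 -0.49  0.69  0.97]
sidelow [ 0.489 -0.282  0.045] 180 [ 0.37  0.63  0.17  1.89 -0.17  0.64  2.23]
sidelow [ 0.489 -0.282  0.045] -90 [-0.13  0.95  1.15  1.89 -1.03  1.05 -1.66]
sideend [ 0.488 -0.232  0.045] 0 [-0.1   0.76  0.84  1.95 -0.8   0.8  -0.37]
sideend [ 0.488 -0.232  0.045] 90 [ 0.02  0.68  0.59  1.95 -0.59  0.69  0.99]
sideend [ 0.488 -0.232  0.045] 180 [ 0.36  0.6   0.05  1.95 -0.05  0.59  2.03]
sideend [ 0.488 -0.232  0.045] -90 [-0.23  0.92  1.15  1.96 -1.03  1.01 -1.71]
rear [ 0.392 -0.178  0.2  ] 0 [-0.36  0.38  1.02  2.04 -0.41  0.94 -0.69]
rear [ 0.392 -0.178  0.2  ] 90 [-0.3   0.34  0.9   2.04 -0.34  0.91  0.79]
rear [ 0.392 -0.178  0.2  ] 180 [-0.15  0.3   0.68  2.04 -0.24  0.89  2.24]
rear [ 0.392 -0.178  0.2  ] -90 [-0.43  0.44  1.15  2.04 -0.49  0.97 -2.16]
rearlow [ 0.402 -0.177  0.045] 0 [-0.01  0.57  0.54  2.21 -0.6   0.51 -0.56]
rearlow [ 0.402 -0.177  0.045] 90 [ 0.05  0.55  0.46  2.21 -0.51  0.49  0.92]
rearlow [ 0.402 -0.177  0.045] 180 [ 0.33  0.5   0.04  2.21 -0.05  0.43  1.99]
rearlow [ 0.402 -0.177  0.045] -90 [-0.31  0.82  1.15  2.21 -1.06  0.87 -1.59]
home [ 0.602 -0.176  0.045] 0 [-0.08  0.77  0.56  1.71 -0.53  0.81 -0.84]
home [ 0.602 -0.176  0.045] 90 [ 0.02  0.73  0.38  1.71 -0.36  0.77  0.58]
home [ 0.602 -0.176  0.045] 180 [ 0.26  0.7  -0.02  1.71  0.02  0.74  1.81]
home [ 0.602 -0.176  0.045] -90 [-0.32  1.01  1.15  1.72 -1.02  1.14 -1.99]
1.0
```

Run:
```python
from h import *
ctrl.close_gripper()
Q=q(np.pi/2+YAW); X=-.174
ctrl.movep(L2W(X,-.11,.22),Q)
ctrl.movel(L2W(X,-.108,.1))
ctrl.movel(L2W(X,-.105,.045),max_speed=.08)
s=get_state();print(s["time"],s["tcp_pos"],s["eef_rot"],s["width"],s["contact_force"])
f0=np.array(s["contact_force"])
for i in range(30):
    y=-.105+.002*(i+1)
    ctrl.movel(L2W(X,y,.045),max_speed=.02)
    s=get_state(); f=np.array(s["contact_force"])-f0
    print(round(s["time"],2),round(y,4),np.round(W2L(s["tcp_pos"]),4),f.round(2))
    if np.abs(f[1])>.8: break
p,d=vision.grab_frame("scene");cv2.imwrite("pics/s1.png",p[130:330,180:450].repeat(2,0).repeat(2,1))
```

```text
6.8833 [ 0.48889289 -0.2821538   0.04517627] [ 1.98132041e-04  7.04359761e-01  7.09843136e-01 -1.03173925e-04] -1.463897394828857e-05 [ 0.58871056 -0.26953988  0.52277174]
7.13 -0.103 [-0.1737 -0.1029] [-0.68 -0.07 -0.47]
7.38 -0.101 [-0.1739 -0.1008] [-0.19  0.93 -1.16]
```

View pics/s1.png

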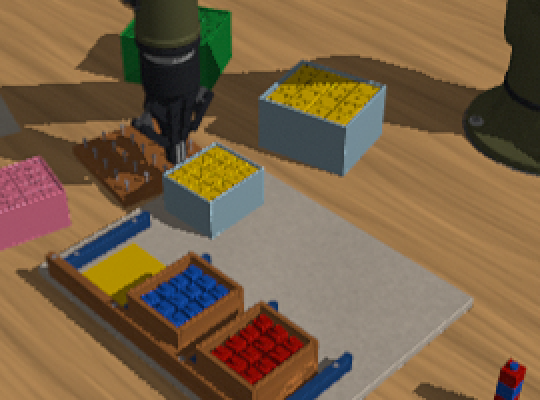

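The picture shows the closed fingers at about (177,150) in the crop, just short of the box's right face. The 0.9 N reading was noise. I continue the push.

```bash
cat >> h.py <<'E'
def look(tag,guess_l):
    out=[]
    for n in("top","scene"):
        p,d=vision.grab_frame(n); cv2.imwrite(f"pics/{tag}_{n}.png",p); np.save(f"pics/{tag}_{n}.npy",d)
        try:
            c,s,a,z,m,pts=boxpose(n,p,d,L2W(*guess_l,0)[:2])
            off=np.array([.0080,.0052]) if n=="scene" else 0
            print(tag,n,"mark-frame xy",np.round(W2L(c-off),4),"size",np.round(s,1),"yaw",round(a-YAW,4),"z",round(z,4))
        except Exception as e: print(n,e)
E
python3 - <<'E'
from h import *
X=-.174
def go(y,v=.02):
    ctrl.movel(L2W(X,y,.045),max_speed=v); s=get_state(); print(round(s["time"],2),np.round(W2L(s["tcp_pos"]),4),np.round(s["contact_force"],2))
go(-.090)
for y in np.arange(-.086,-.0589,.002): go(y)
look("a",(-.174,-.01))
E
```

```text
8.13 [-0.174 -0.09 ] [-0.72  0.6  -1.19]
8.48 [-0.174  -0.0858] [-0.86  0.66  0.45]
8.73 [-0.174  -0.0838] [-0.3   0.55  0.45]
8.98 [-0.174  -0.0818] [-0.    0.66 -0.04]
9.23 [-0.174  -0.0798] [0.08 0.21 0.1 ]
9.48 [-0.174  -0.0781] [-0.93 -0.87  0.25]
9.73 [-0.174  -0.0762] [-0.75 -2.07  1.39]
9.98 [-0.174  -0.0739] [ 0.34 -1.77  0.64]
10.23 [-0.174  -0.0717] [ 0.11 -0.92  0.68]
10.48 [-0.174  -0.0697] [-0.2  -0.84  0.4 ]
10.73 [-0.174  -0.0677] [-0.81 -2.08  1.37]
10.98 [-0.174  -0.0657] [-0.61 -1.89  0.45]
11.23 [-0.174  -0.0638] [-0.3  -0.94  0.92]
11.48 [-0.174  -0.0617] [-1.1  -1.47  0.17]
11.73 [-0.174  -0.0597] [ 0.38 -1.79  0.37]
a top mark-frame xy [-0.1429  0.0027] size [75.  28.1] yaw -1.5654 z 0.0733
a scene mark-frame xy [-0.1713 -0.0106] size [111.3 108.2] yaw 1.535 z 0.072
```

Run:
```python
from h import *
X=-.174
ctrl.movel(L2W(X,-.0552,.045),max_speed=.02)
ctrl.movel(L2W(X,-.075,.045),max_speed=.05)
ctrl.movel(L2W(X,-.085,.2))
ctrl.movep(L2W(-.29,0,.22),q(YAW))
print(get_state()["time"])
look("b",(-.174,0))
cv2.imwrite("pics/bt.png",cv2.imread("pics/b_top.png")[110:410,200:520].repeat(2,0).repeat(2,1))
```

```text
15.4167
b top mark-frame xy [-0.173   0.0015] size [98.2 86.6] yaw -0.0 z 0.0735
b scene mark-frame xy [-0.1702  0.0022] size [107.8  97.4] yaw 0.0043 z 0.0722
```

View pics/bt.png

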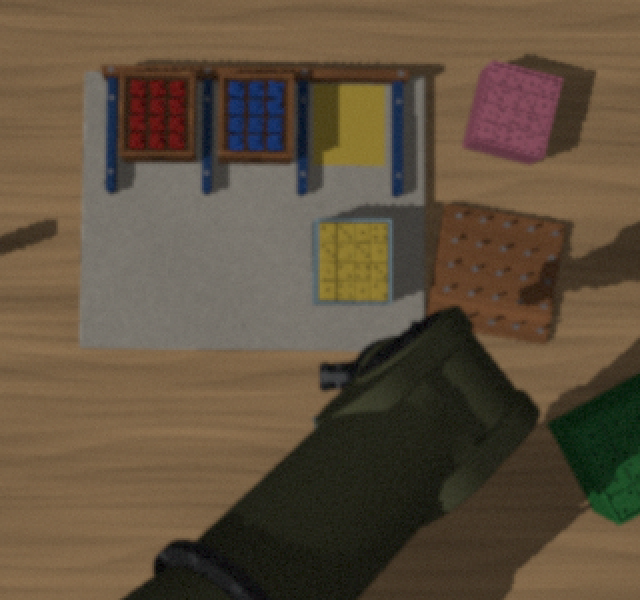

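View pics/b_scene.png

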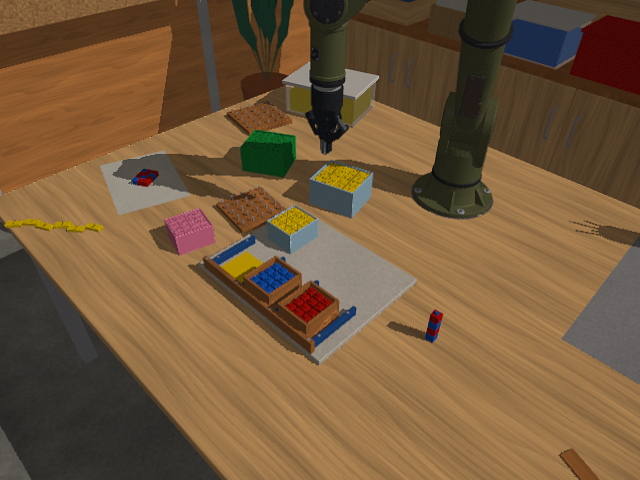

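The box is now square (yaw 0.00) and about 1 mm off centre. In the crop it spans columns 314–391, with rails at 303 and 397, which is centred once parallax is allowed for. I start the rear push and stop short of the rail tips to check.

```bash
cat >> h.py <<'E'
def push(x,y,v=.03,quiet=False):
    ctrl.movel(L2W(x,y,.045),max_speed=v); s=get_state()
    if not quiet: print(round(s["time"],2),np.round(W2L(s["tcp_pos"]),4),np.round(s["contact_force"],2))
    return s
def see(tag,g):
    look(tag,g); cv2.imwrite(f"pics/{tag}t.png",cv2.imread(f"pics/{tag}_top.png")[110:310,240:480].repeat(3,0).repeat(3,1))
    cv2.imwrite(f"pics/{tag}s.png",cv2.imread(f"pics/{tag}_scene.png")[170:370,180:450].repeat(2,0).repeat(2,1))
E
python3 - <<'E'
from h import *
y0=.0007
ctrl.movel(L2W(-.265,y0,.1)); ctrl.movel(L2W(-.262,y0,.045),max_speed=.08)
for x in(-.245,-.238,-.234,-.230,-.226,-.220,-.214,-.208): push(x,y0)
push(-.23,y0,quiet=True); ctrl.movel(L2W(-.29,0,.2)); print(get_state()["time"])
see("c",(-.147,0))
E
```

```text
18.04 [-0.2451  0.0007] [-0.46 -0.1   0.32]
18.43 [-0.2378  0.0007] [0.06 0.2  0.72]
18.71 [-0.2338  0.0007] [-1.03  0.35  0.34]
18.99 [-0.2298  0.0007] [ 0.79 -0.28  0.59]
19.27 [-0.2259  0.0008] [-0.98  0.63 -0.03]
19.62 [-0.2193  0.0006] [-0.05 -0.22  0.04]
19.98 [-0.2134  0.0007] [ 0.31 -0.12 -0.18]
20.32 [-0.2074  0.0006] [-0.33 -0.48  0.98]
22.4667
c top mark-frame xy [-0.1498  0.0015] size [98.6 86.7] yaw -0.0 z 0.0737
c scene mark-frame xy [-0.148   0.0022] size [107.2  96.1] yaw 0.0054 z 0.0721
```

View pics/ct.png

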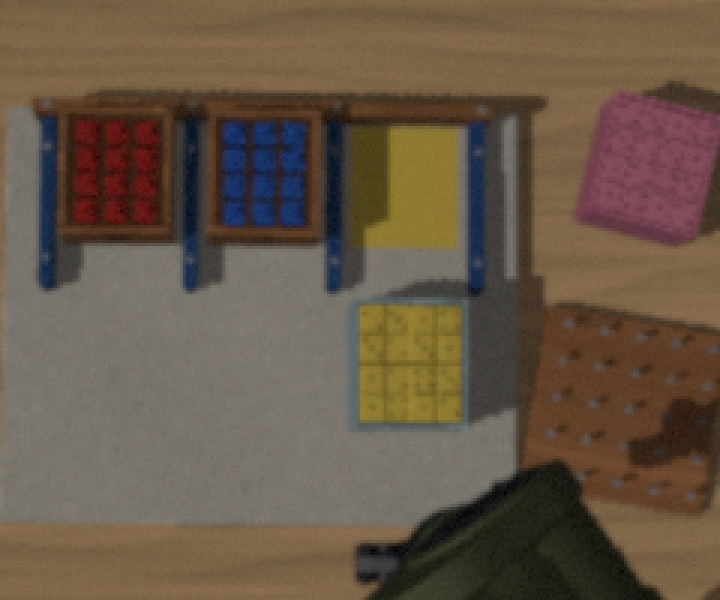

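The box went in straight: about 1.5 mm left of centre, yaw 0. In the crop its edges are at columns 350 and 468, with rails at 334 and 477. I continue into the lane.

Run:
```python
from h import *
y0=.0010
ctrl.movel(L2W(-.25,y0,.1)); ctrl.movel(L2W(-.235,y0,.045),max_speed=.08)
for x in(-.215,-.205,-.19,-.175,-.16): push(x,y0)
push(-.19,y0,quiet=True,v=.08); ctrl.movel(L2W(-.27,0,.2)); print(get_state()["time"])
see("d",(-.10,0))
```

```text
25.12 [-0.2152  0.001 ] [-0.34 -0.38 -0.56]
25.6 [-0.2047  0.001 ] [ 0.37 -0.11  0.7 ]
26.25 [-0.1894  0.0009] [0.11 0.51 0.75]
26.9 [-0.1744  0.001 ] [ 0.1  -0.17 -0.07]
27.55 [-0.1594  0.001 ] [ 0.9  -0.12  0.58]
29.3917
d top mark-frame xy [-0.1007  0.0016] size [98.  86.9] yaw -0.0044 z 0.0734
d scene mark-frame xy [-0.1002  0.0025] size [106.7  96.6] yaw -0.0053 z 0.0719
```

View pics/dt.png

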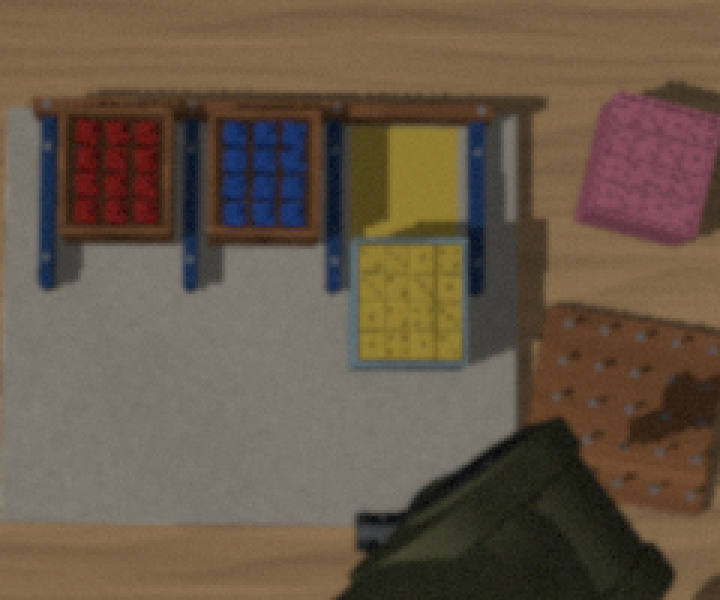

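Run:
```python
from h import *
y0=.0010
ctrl.movel(L2W(-.20,y0,.1)); ctrl.movel(L2W(-.185,y0,.045),max_speed=.08)
for x in(-.165,-.15,-.135,-.12,-.105): push(x,y0)
push(-.135,y0,quiet=True,v=.08); ctrl.movel(L2W(-.22,0,.2)); print(get_state()["time"])
see("e",(-.046,0))
```

```text
32.14 [-0.1652  0.001 ] [-0.65 -0.69  0.14]
32.79 [-0.1495  0.001 ] [-0.02 -0.03 -0.1 ]
33.44 [-0.1343  0.001 ] [-0.09  0.01  0.17]
34.09 [-0.1194  0.001 ] [-0.13 -1.24 -0.08]
34.74 [-0.1044  0.001 ] [ 0.58 -0.    0.3 ]
36.5917
e top mark-frame xy [-0.0465  0.0012] size [99.6 87.1] yaw -0.0003 z 0.0736
e scene mark-frame xy [-0.0457  0.0026] size [104.8  96.3] yaw -0.0011 z 0.072
```

View pics/et.png

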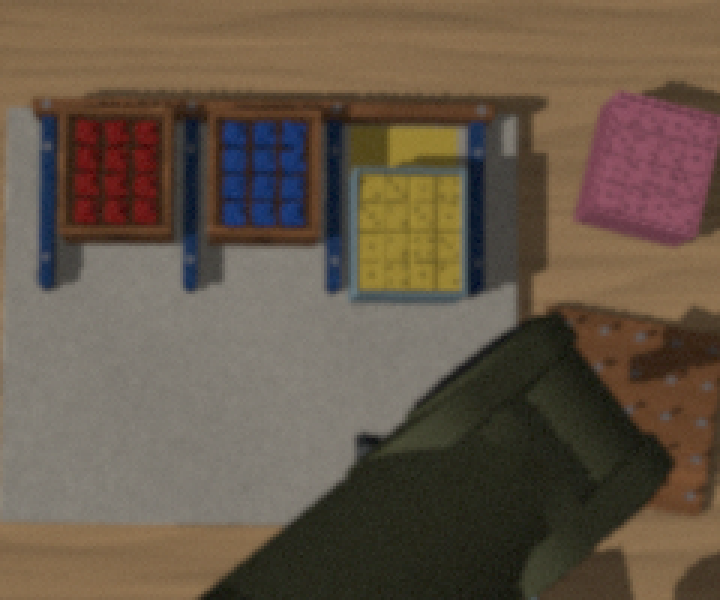

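The box is straight and clear of both rails, with 46 mm left to go. I make the final push slowly and watch for the force rise at the stop.

Run:
```python
from h import *
y0=.0010
ctrl.movel(L2W(-.14,y0,.1)); ctrl.movel(L2W(-.128,y0,.045),max_speed=.08)
f=[];
for x in(-.11,-.095,-.085,-.075,-.07): push(x,y0)
x=-.068
while x<-.050:
    s=push(x,y0,v=.015); fx=s["contact_force"][0]
    if fx<-5: break
    x+=.0015
push(-.09,y0,quiet=True,v=.06); ctrl.movel(L2W(-.18,0,.2)); print(get_state()["time"])
see("f",(0,0))
```

```text
39.29 [-0.1102  0.001 ] [-0.15  0.07 -0.47]
39.94 [-0.0946  0.001 ] [ 1.19 -0.03 -0.25]
40.42 [-0.0843  0.0011] [0.27 0.4  0.32]
40.91 [-0.0743  0.0011] [ 0.01  0.16 -0.68]
41.23 [-0.0695  0.0011] [-0.79  0.2   0.44]
41.51 [-0.068  0.001] [-1.67  0.34  1.55]
41.76 [-0.0664  0.001 ] [-1.73 -0.44  0.83]
42.01 [-0.0648  0.001 ] [-2.09  0.03  1.06]
42.26 [-0.0633  0.001 ] [-1.64 -0.41  0.75]
42.51 [-0.0617  0.0011] [-2.46 -0.5  -0.29]
42.76 [-0.0603  0.0011] [-1.45  0.85 -0.07]
43.01 [-0.0588  0.001 ] [-1.54  0.17  0.15]
43.26 [-0.0581  0.0011] [-5.65  1.29  2.51]
45.2917
f top mark-frame xy [-0.0014  0.0011] size [100.3  87.3] yaw -0.0004 z 0.0734
f scene mark-frame xy [0.0002 0.0026] size [105.3  96.1] yaw 0.0015 z 0.0719
```

View pics/ft.png

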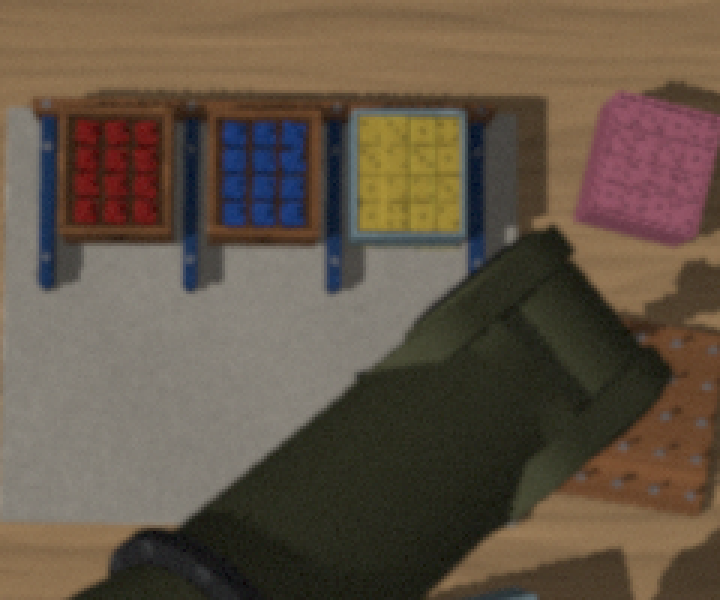

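View pics/fs.png

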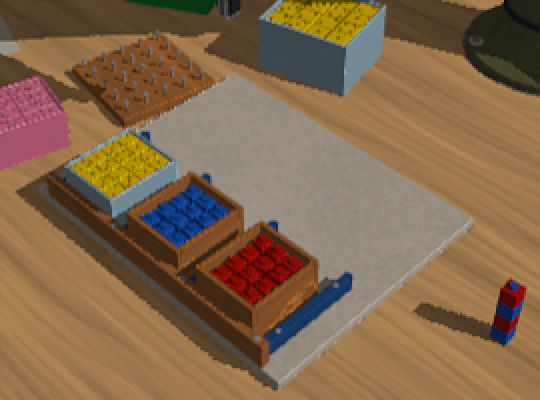

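The box is home against the stop, with a clear force rise of −5.7 N. It is square, and the bystanders look unmoved. I hand the job in.

```bash
python3 -c "
from station import *
s=get_state();print(s['time'],s['tcp_pos'],s['contact_force'],abs(s['qd']).max())
print(ticket.close_job())"
```

```text
45.3917 [ 0.48203399 -0.17660162  0.19925345] [ 0.31230285 -0.61195918  0.19426036] 0.0037505630898455344
the job is handed in; nothing more can be done
None
```

The domino box is home in the empty right-hand lane, and I handed the job in at 45.4 s of the 72 s allowed. No verdict is reported.

**What I did:** With the fingers closed and their tips about 45 mm above the table, I pushed the box about 22 mm sideways onto the lane centre line. That also took out its 0.04 rad turn. I then pushed it down the lane in four stages, looking again after each.

**Last checks:**
- **Against the stop:** the push force rose to about 5.7 N at the end. The cameras put the box at x = −1.4 mm (top) and +0.2 mm (scene) in the mark frame; the limit is −4 mm.
- **Square and centred:** yaw is 0.002 rad or less. Both cameras put the box left of centre, by 1.1 mm (top) and 2.6 mm (scene), so about 5 to 7 mm is left to the nearer rail.
- **Bystanders and arm:** the red and blue boxes, peg board and tower look unmoved in the pictures; I did not measure them. The arm was stopped with its fingertips at 0.2 m, touching nothing.

**Disagreements:**
- The two cameras differed by about 6 to 9 mm in absolute position. I measured against the lane within the top camera and shifted the scene camera by a fixed correction.
- The wrist force readings carried about 1 N of noise, so during most of the lane push the contact force was not distinguishable. The box's movement in the pictures confirmed the pushing there.

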